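Free a seized valve on the pipe test rig

TASK

The valve with the blue handwheel on the pipe test rig has seized shut. Break it loose anticlockwise with a short firm twist, open it all the way to its stop, then turn it back about an eighth of a turn so that it cannot jam open. Leave the red valve shut and the loose things on the rig and the table where they are.

Things in the scene. Friction and masses are not known exactly. Their poses are not given: they have to be found in the camera images.
- rig: Pipe test rig: aluminium plate 240 x 560 x 12 mm lying fixed on the table, with a grey pipe run 25 mm thick along its y axis, 58 mm above the table. Origin on the table under the middle of the plate; z up, y along the pipe towards the pressure gauge (highest point 165 mm above the table). The two diaphragm valves sit in the pipe 90 mm either side of the origin, either colour on either side.
- blue_wheel (a joint): Turn of the blue handwheel in rad: 0 = shut (where it starts, seized), growing anticlockwise seen from above, 4.2 = hard stop, fully open (240 degrees). For the first 0.3 rad it takes up to about 0.55 N m to turn (grip with 30 N or more so that the fingers do not slip), easing off until it is loose at 0.5 rad; from there only about 0.05 N m, and it stays where it is left. A yellow pin in the middle of the wheel rises 2.4 mm per radian of opening, from 1.5 mm proud when shut.
- blue_grip (a point): Middle of the blue handwheel, on its upright axis, 141 mm above the table and 14 mm below the wheel's top face; it turns with the wheel. The wheel is a ribbed plastic cylinder 56 mm across and 28 mm tall (127 to 155 mm above the table) on a dark bonnet 45 mm across at most; below that is a flange 60 mm square, top at 94 mm (bolt heads to 98 mm). A white pointer on the top face runs from the middle towards the point's -x axis, which is the rig's -x side when shut.
- red_wheel (a joint): Turn of the red handwheel in rad: 0 = shut (where it starts), growing anticlockwise; turns easily.
- red_grip (a point): Middle of the red handwheel, same make and size as the blue one.
- elbow: Loose white pipe bend, 61 x 61 mm, 38 mm high, on the rig's plate; origin under the corner of the bend.
- union_nut: Loose grey ring, 45 mm across, 20 mm high, on the rig's plate; origin under its middle.
- tee: Loose white pipe tee, 84 mm long, 38 mm high, on the rig's plate; origin under its middle.
- wrench: Loose steel wrench, 200 mm long, lying on the far side of the rig's plate; origin under its middle.
- bottle: Loose amber bottle, 60 mm across, 160 mm tall, standing on the table beside the rig; origin under its middle.
- cap: Loose red screw cap, 60 mm across, 16 mm high, on the rig's plate; origin under its middle.
- jar: Loose clear jar with a white lid, 68 mm across, 75 mm tall, on the table beside the rig; origin under its middle.

How it is judged:
On the way, in this order (a step that is already met when the one before it is completed fails the run):
1. the blue wheel has been broken loose (value of joint blue_wheel above 0.6 rad).
2. the blue wheel has been opened to its stop (within 0.12 rad of 4.2) (value of joint blue_wheel above 4.08 rad), for 0.1 s.
At the end, for the whole second after the job is handed in: The blue wheel stands still, backed off from its open stop by 0.3 to 1.3 rad (joint between 2.9 and 3.9), and the red wheel is still shut (under 0.15 rad) (value of joint blue_wheel between 2.9 and 3.9 rad and velocity of joint blue_wheel between -0.05 and 0.05 rad/s and value of joint red_wheel below 0.15 rad); the robot touches nothing.
It fails at once if the red wheel is turned by more than 0.15 rad (value of joint red_wheel above 0.15 rad).
It fails at once if a loose bystander (elbow, union nut, tee, wrench, bottle, cap, jar) is moved by more than 3 cm (distance of any of elbow, union_nut, tee, wrench, bottle, cap, jar from where it was at the start of the episode above 0.03 m).
It also fails if it takes over 46 s, if anything falls off the work surface, if the arm or the gripper's body presses on something with over 40 N, if the wrist force passes 120 N, or if a joint passes its speed limit or range.

ROBOT

A 6-joint arm with a two-finger parallel gripper is mounted at the origin on the work surface. World frame = base frame: x ahead of the robot, y to its left, z up, the work surface at z = 0. Lengths are in m, angles in rad, forces in N, time in s.
With the tool pointing down it reaches from about 0.375 to 0.975 m from the base axis. Payload 3.8 kg.
Tool frame: the origin (TCP) lies midway between the tips of the shut fingers; the grasp point (between the pads) lies 19 mm behind it; z points along the fingers, y is the direction in which the jaws open and shut (so a half turn about z gives the same grasp; the last joint's range is limited). The gripper opens to 85 mm and grips with 20 to 120 N. Pads are 22 mm wide; open, the fingers measure 114 mm over their backs; the gripper's body (76 mm by 85 mm) begins 54 mm behind the grasp point. The pads swing forward as they close: fully open they stand 13 mm farther back than shut.
Start: joints at [1.205, 0.264, 1.604, -0, 1.274, -0.037], TCP at [0.218, 0.639, 0.208] pointing down, gripper open.
Joint ranges: [-2.63, 2.63], [-0.94, 2.18], [0.31, 2.57], [-1.31, 4.45], [0, 2.66], [-2.55, 2.55]. Speed limits (rad/s): [2.57, 2.57, 3.14, 3.14, 3.14, 3.14].

INTERFACE

Orientations are given as a rotation vector (axis times angle).
In Python, from workcell import bot gives the robot as it stands. The module is installed in compiled form; this text tells all that it offers.
- The arm moves only by the tool play_rows, never from a script. Its argument "series" is a list of rows, each an object with "translation": the shift along the tool's x, y, z in m, a list of three; "spin": the turn about the tool's z in units of 5 degrees (1.0 is 5 degrees). In form: [{"translation": [dx, dy, dz], "spin": spin}, ...]. A call has 1 to 5 rows; each row shifts and turns the commanded pose from where the row before left it, along the tool's axes as they then stand; what a row does not reach is not made up. A row lasts 1/10 s, in which the tool goes at most 50 mm and 8.59 degrees, less where a joint would pass 70% of its speed; a pose out of reach is approached as far as the arm can. A call is refused whole if a number of a shift passes 0.05 or a number of a turn 1, either way. A call with a gripper value outside its range is refused whole. "jaw" is the gripper's target within -1 to 1 (fully open at 1, half-way at 0, shut at -1), set as the call begins (left out, the last holds). The fingers move at their own pace and stop on an object; "force" is the grip in N (left out, the last holds). Time passes only in rows, so rows that do not move let the fingers close. It gives the time, the measured TCP pose, the force and the opening at its end, in the units of the state.
- bot.read_state(): the state, without advancing time (a new reading comes with each control period).
- bot.read_camera(name): name is "scene" or "top" or "wrist"; returns the picture (480x640x3 uint8, blue, green, red); there is no depth.
- bot.get_calibration(name): a dict with "fov_y" (degrees; the focal length in pixels is half the picture's height over the tangent of half this angle, whatever the lens; pixels are square), "cx", "cy" (the principal point, pixels), "k1" (the pictures are not rectified: a ray, as slopes to the right and down, at radius r is drawn at 1 + k1 r^2 times it, then the intrinsics apply), "R" (3x3) and "t" (3): a world point X has camera coordinates R X + t. Camera axes: x right, y down, z forward; pixel columns grow to the right and rows downward; lengths in m; the calibration is good to about 2 mm. A picture is of the moment at which its call begins: read the wrist's pose just before it. get_calibration takes no time and is no camera call; for the wrist camera it gives the pose at the moment of the call.
- bot.finish_job(): hands the job in, once; it reports no verdict.
The state is a dict: "time": time; "q": joint angles; "joint_vel": joint speeds; "joint_torque": joint torques, N m; "tool_pos": TCP position; "tcp_rot": TCP orientation; "wrist_force": force on the tool from outside, world axes, zero at the start; "torque": the same for the moment, N m; "width": opening from 0.0 (shut) to 1.0 (fully open).
Only numpy, scipy, OpenCV 4.12 (cv2) and the standard library are available. Lean on these libraries where they do the work, as an engineer would, in place of code of your own. Each camera call takes 0.05 s, during which the arm holds its last target. There are 200 camera calls.

## Working session

There is one attempt and no reset: what is moved stays moved. The work goes in short steps, Python scripts to look and compute and a tool call to move; the robot and the scene stay as the last step left them, time stands still between calls to the robot, and variables do not carry over. Pictures are saved under pics/ and viewed, about 8 in all and at most 12, crops included, and the job is handed in when it is done.

Besides the shell and the picture viewer there is one more tool, called after "Emit:" as name(argument=value, ...), one argument or row to a line, values as JSON. play_rows: Moves the arm, as the interface text tells. Its arguments: {"type":"object","properties":{"series":{"type":"array","items":{"type":"object","properties":{"translation":{"type":"array","items":{"type":"number"}},"spin":{"type":"number"}}}},"jaw":{"type":"number"},"force":{"type":"number"}},"required":["series"]}

```bash
mkdir -p pics; cat > h.py <<'E'
import numpy as np, cv2
from workcell import bot
def ray(c,u,v):
    f=240/np.tan(np.radians(c["fov_y"])/2)
    K=np.array([[f,0,c["cx"]],[0,f,c["cy"]],[0,0,1]])
    d=np.array([(u-c["cx"])/f,(v-c["cy"])/f]); s=d.copy()
    for _ in range(20): s=d/(1+c["k1"]*(s@s))
    R=np.array(c["R"]);t=np.array(c["t"])
    return -R.T@t, R.T@np.array([s[0],s[1],1])
def onz(c,u,v,z):
    o,d=ray(c,u,v); return o+d*(z-o[2])/d[2]
E
python3 - <<'E'
from h import *
s=bot.read_state();print({k:np.round(v,3) for k,v in s.items()})
ims=[]
for n in("top","scene"):
    c=bot.get_calibration(n);im=bot.read_camera(n);cv2.imwrite(f"pics/{n}0.png",im)
    print(n,c["fov_y"],c["k1"],np.round(-np.array(c["R"]).T@c["t"],3))
    h=cv2.cvtColor(im,cv2.COLOR_BGR2HSV)
    m=cv2.inRange(h,(100,120,50),(130,255,255))
    k,l,st,ce=cv2.connectedComponentsWithStats(m)
    for i in range(1,k):
        if st[i,4]>60: print(st[i],ce[i].round(1),onz(c,*ce[i],.155).round(3))
E
```

```text
{'time': np.float64(0.0), 'q': array([ 1.205,  0.265,  1.605,  0.   ,  1.274, -0.037]), 'joint_vel': array([-0.   ,  0.002,  0.   , -0.   ,  0.002,  0.001]), 'joint_torque': array([ 1.0000e-03, -5.1511e+01, -3.6732e+01,  0.0000e+00,  1.3000e-02,
        0.0000e+00]), 'tool_pos': array([0.218, 0.638, 0.207]), 'tcp_rot': array([-5.140e-01, -3.099e+00,  3.000e-03]), 'wrist_force': array([ 0.451, -0.288,  0.081]), 'torque': array([-0.001,  0.036,  0.004]), 'width': np.float64(1.0)}
top 50.231487625757616 0.04355717517545928 [0.451 0.006 1.8  ]
[176 125   9  10  74] [180.  129.4] [0.898 0.483 0.155]
[ 509  130   69   57 3053] [543.8 159.9] [ 0.815 -0.693  0.155]
[192 148  11  10  83] [197.  152.6] [0.823 0.426 0.155]
[346 231  18  17 216] [354.5 238.7] [ 0.552 -0.088  0.155]
scene 52.1522702572307 0.042163001436790803 [1.434 0.249 1.041]
[   0  210   64   88 3670] [ 29.  246.6] [ 0.84  -0.671  0.155]
[282 211  22  20 301] [292.3 220.3] [ 0.568 -0.086  0.155]
[481 395  17  15 198] [489.  402.2] [0.932 0.431 0.155]
[511 438  16  18 196] [518.9 446.9] [1.001 0.485 0.155]
```

View pics/top0.png

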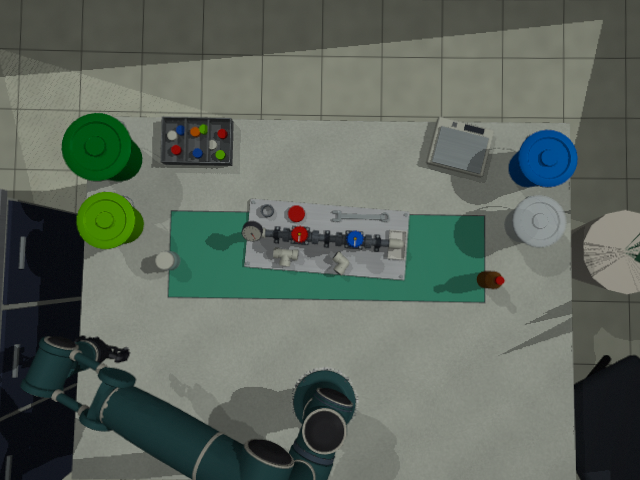

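View pics/scene0.png

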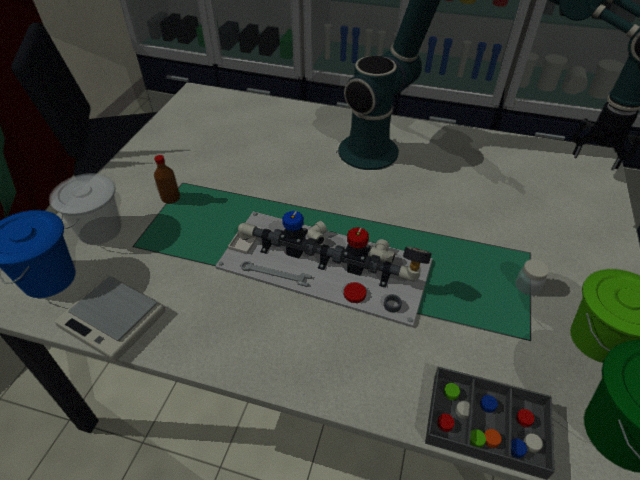

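The top view shows the blue wheel at (354,239), the red wheel at (300,235) and the gauge at (251,230). The scene view agrees, with blue at (292,220) and red at (357,238). That puts the blue wheel near (0.55,-0.09). I'll rise first, then travel above it.

Emit:
play_rows(
  series=[
    {"translation": [0,0,-0.04],"spin": 0},
    {"translation": [-0.03,-0.032,-0.015],"spin": 0},
    {"translation": [-0.03,-0.032,0],"spin": 0},
    {"translation": [-0.03,-0.032,0],"spin": 0},
    {"translation": [-0.03,-0.032,0],"spin": 0},
  ],
  jaw=1,
)

```text
time: 0.6
tool_pos: [0.2904, 0.4772, 0.2631]
tcp_rot: [-0.513, -3.099, 0.001]
wrist_force: [0.7, -0.3, 0.3]
width: 1.004
```

Emit:
play_rows(
  series=[
    {"translation": [-0.03,-0.032,0],"spin": 0},
    {"translation": [-0.03,-0.032,0],"spin": 0},
    {"translation": [-0.03,-0.032,0],"spin": 0},
    {"translation": [-0.03,-0.032,0],"spin": 0},
    {"translation": [-0.03,-0.032,0],"spin": 0},
  ],
)

```text
time: 1.1
tool_pos: [0.3806, 0.2773, 0.2631]
tcp_rot: [-0.513, -3.099, 0.0]
wrist_force: [0.4, 0.7, -0.1]
width: 0.996
```

Emit:
play_rows(
  series=[
    {"translation": [-0.03,-0.032,0],"spin": 0},
    {"translation": [-0.03,-0.032,0],"spin": 0},
    {"translation": [-0.03,-0.032,0],"spin": 0},
    {"translation": [-0.03,-0.032,0],"spin": 0},
    {"translation": [-0.03,-0.032,0],"spin": 0},
  ],
)

```text
time: 1.6
tool_pos: [0.4709, 0.0774, 0.2632]
tcp_rot: [-0.514, -3.099, -0.0]
wrist_force: [0.1, -0.1, 0.8]
width: 1.003
```

Emit:
play_rows(
  series=[
    {"translation": [-0.032,-0.032,0],"spin": 0},
    {"translation": [-0.032,-0.032,0],"spin": 0},
    {"translation": [-0.032,-0.032,0],"spin": 0},
    {"translation": [-0.032,-0.032,0],"spin": 0},
    {"translation": [0,0,0],"spin": 0},
  ],
)

```text
time: 2.1
tool_pos: [0.5519, -0.0879, 0.2625]
tcp_rot: [-0.522, -3.098, 0.003]
wrist_force: [-0.2, -0.0, 0.4]
width: 1.001
```

```bash
python3 - <<'E'
from h import *
s=bot.read_state();print(s["time"],s["q"],s["tool_pos"],s["tcp_rot"])
for n in("wrist","top","scene"):
    c=bot.get_calibration(n);im=bot.read_camera(n);cv2.imwrite(f"pics/{n}1.png",im)
    print(n,np.round(-np.array(c["R"]).T@c["t"],3))
    h=cv2.cvtColor(im,cv2.COLOR_BGR2HSV)
    m=cv2.inRange(h,(100,120,50),(130,255,255))
    k,l,st,ce=cv2.connectedComponentsWithStats(m)
    for i in range(1,k):
        if st[i,4]>100: print(st[i],ce[i].round(1),onz(c,*ce[i],.155).round(3))
E
```

```text
2.1 [-0.20127704  0.01458676  1.78670961 -0.00204462  1.34039933 -1.43794276] [ 0.55189454 -0.08794818  0.26252676] [-0.52166097 -3.09780399  0.00311924]
wrist [ 0.483 -0.065  0.428]
[ 282  190   70   72 3379] [316.5 226. ] [ 0.549 -0.089  0.155]
top [0.451 0.006 1.8  ]
[ 509  130   69   57 3051] [543.8 159.9] [ 0.815 -0.693  0.155]
scene [1.434 0.249 1.041]
[   0  210   65   88 4081] [ 30.2 249.3] [ 0.847 -0.662  0.155]
[282 211  21  20 309] [292.3 220.4] [ 0.568 -0.086  0.155]
[481 395  17  18 208] [488.7 402.5] [0.932 0.431 0.155]
[511 438  16  18 205] [518.6 446.6] [1.    0.485 0.155]
```

View pics/wrist1.png

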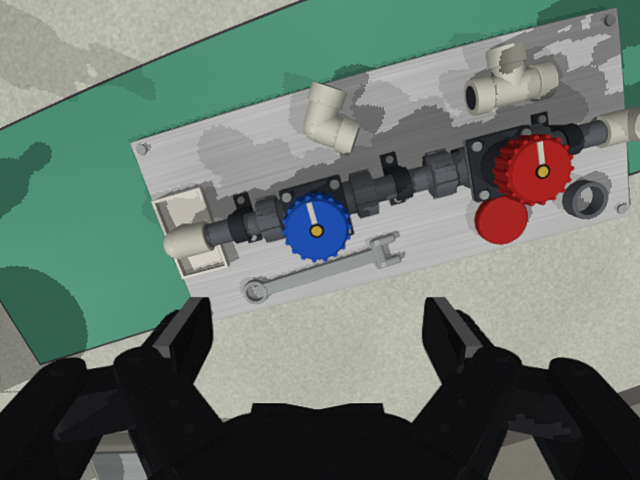

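Close view: the blue wheel's pin is at (317,231), with its pointer towards the robot (wheel shut). The red wheel's pin is at (543,171), and nothing stands in the way of the fingers. q6 falls as the tool turns anticlockwise, so I'll wind it up near its upper limit. One grip then covers the full 240°.

```bash
python3 - <<'E'
from h import *
c=bot.get_calibration("wrist");print(onz(c,316.8,231,.1565))
E
```

```text
[ 0.55077419 -0.0845996   0.1565    ]
```

Emit:
play_rows(
  series=[
    {"translation": [0,0,0],"spin": 1},
    {"translation": [0,0,0],"spin": 1},
    {"translation": [0,0,0],"spin": 1},
    {"translation": [0,0,0],"spin": 1},
    {"translation": [0,0,0],"spin": 1},
  ],
)

```text
time: 2.75
tool_pos: [0.5499, -0.0813, 0.2635]
tcp_rot: [-1.174, -2.913, -0.001]
wrist_force: [-0.0, -0.3, 0.1]
width: 1.002
```

Emit:
play_rows(
  series=[
    {"translation": [0,0,0],"spin": 1},
    {"translation": [0,0,0],"spin": 1},
    {"translation": [0,0,0],"spin": 1},
    {"translation": [0,0,0],"spin": 1},
    {"translation": [0,0,0],"spin": 1},
  ],
)

```text
time: 3.25
tool_pos: [0.5499, -0.0813, 0.2635]
tcp_rot: [-1.777, -2.59, -0.0]
wrist_force: [-0.3, -0.2, -0.4]
width: 1.004
```

Emit:
play_rows(
  series=[
    {"translation": [0,0,0],"spin": 1},
    {"translation": [0,0,0],"spin": 1},
    {"translation": [0,0,0],"spin": 1},
    {"translation": [0,0,0],"spin": 1},
    {"translation": [0,0,0],"spin": 1},
  ],
)

```text
time: 3.75
tool_pos: [0.5499, -0.0813, 0.2635]
tcp_rot: [-2.296, -2.144, -0.0]
wrist_force: [-0.2, 0.1, -0.2]
width: 1.0
```

Emit:
play_rows(
  series=[
    {"translation": [0,0,0],"spin": 1},
    {"translation": [0,0,0],"spin": 1},
    {"translation": [0,0,0],"spin": 1},
    {"translation": [0,0,0],"spin": 1},
    {"translation": [0,0,0],"spin": 1},
  ],
)

```text
time: 4.25
tool_pos: [0.5499, -0.0813, 0.2635]
tcp_rot: [-2.705, -1.596, -0.0]
wrist_force: [0.3, -0.0, -0.6]
width: 1.005
```

Emit:
play_rows(
  series=[
    {"translation": [0,0,0],"spin": 1},
    {"translation": [0,0,0],"spin": 1},
    {"translation": [0,0,0],"spin": 1},
    {"translation": [0,0,0],"spin": 1},
    {"translation": [0,0,0],"spin": 1},
  ],
)

```text
time: 4.75
tool_pos: [0.5499, -0.0813, 0.2635]
tcp_rot: [-2.987, -0.973, 0.0]
wrist_force: [0.0, 0.4, -0.1]
width: 1.006
```

Emit:
play_rows(
  series=[
    {"translation": [0,0,0],"spin": 1},
    {"translation": [0,0,0],"spin": 1},
    {"translation": [0,0,0],"spin": 1},
    {"translation": [0,0,0],"spin": 1},
    {"translation": [0,0,0],"spin": 1},
  ],
)

```text
time: 5.25
tool_pos: [0.5499, -0.0813, 0.2635]
tcp_rot: [-3.126, -0.304, 0.0]
wrist_force: [-1.1, -0.5, 0.0]
width: 1.0
```

Emit:
play_rows(
  series=[
    {"translation": [0,0,0],"spin": 1},
    {"translation": [0,0,0],"spin": 1},
    {"translation": [0,0,0],"spin": 1},
    {"translation": [0,0,0],"spin": 1},
    {"translation": [0,0,0],"spin": 1},
  ],
)

```text
time: 5.75
tool_pos: [0.5499, -0.0813, 0.2635]
tcp_rot: [-3.118, 0.38, 0.0]
wrist_force: [-0.4, -0.2, 0.2]
width: 1.003
```

Emit:
play_rows(
  series=[
    {"translation": [0,0,0],"spin": 1},
    {"translation": [0,0,0],"spin": 1},
    {"translation": [0,0,0],"spin": 1},
    {"translation": [0,0,0],"spin": 1},
    {"translation": [0,0,0],"spin": 1},
  ],
)

```text
time: 6.25
tool_pos: [0.5499, -0.0813, 0.2635]
tcp_rot: [-2.962, 1.046, 0.001]
wrist_force: [-0.7, 0.1, 0.1]
width: 1.002
```

Emit:
play_rows(
  series=[
    {"translation": [0,0,0],"spin": 1},
    {"translation": [0,0,0],"spin": 1},
    {"translation": [0,0,0],"spin": 1},
    {"translation": [0,0,0],"spin": 0.5},
    {"translation": [0,0,0],"spin": 0},
  ],
)

```text
time: 6.75
tool_pos: [0.55, -0.0815, 0.2636]
tcp_rot: [-2.771, 1.48, 0.0]
wrist_force: [0.8, -0.1, -1.2]
width: 0.999
```

```bash
python3 - <<'E'
from h import *
from scipy.spatial.transform import Rotation as Ro
s=bot.read_state();print(s["time"],s["q"],s["tool_pos"]);R=Ro.from_rotvec(s["tcp_rot"]).as_matrix();print(R.round(3))
c=bot.get_calibration("wrist");im=bot.read_camera("wrist");cv2.imwrite("pics/wrist2.png",im)
h=cv2.cvtColor(im,cv2.COLOR_BGR2HSV)
m=cv2.inRange(h,(100,120,50),(130,255,255))
k,l,st,ce=cv2.connectedComponentsWithStats(m);i=1+st[1:,4].argmax();x,y,w,hh=st[i,:4];print(st[i])
y_=cv2.inRange(h[y:y+hh,x:x+w],(18,120,80),(35,255,255));k,l,st,ce=cv2.connectedComponentsWithStats(y_);i=1+st[1:,4].argmax()
p=onz(c,ce[i][0]+x,ce[i][1]+y,.1565);print(st[i],ce[i]+[x,y],p,"tool shift",R.T@(p-s["tool_pos"]))
E
```

```text
6.75 [-1.92098851e-01  8.49547814e-03  1.79097788e+00  3.46205690e-04
  1.34225713e+00  2.35971538e+00] [ 0.55000219 -0.08148001  0.26356657]
[[ 0.556 -0.831 -0.   ]
 [-0.831 -0.556  0.   ]
 [-0.    -0.    -1.   ]]
[ 283  177   71   72 3429]
[31 34 11 11 96] [318.77083333 216.22916667] [ 0.55232289 -0.09011037  0.1565    ] tool shift [0.00849934 0.00288566 0.10706332]
```

Emit:
play_rows(
  series=[
    {"translation": [0.0075,0.0025,0],"spin": 0},
    {"translation": [0,0,0.04],"spin": 0},
    {"translation": [0,0,0.03],"spin": 0},
    {"translation": [0,0,0],"spin": 0},
    {"translation": [0,0,0],"spin": 0},
  ],
)

```text
time: 7.3
tool_pos: [0.5524, -0.0909, 0.1934]
tcp_rot: [2.769, -1.482, -0.002]
wrist_force: [-0.1, -0.9, 0.3]
width: 0.997
```

```bash
python3 - <<'E'
from h import *
from scipy.spatial.transform import Rotation as Ro
s=bot.read_state();print(s["time"],s["q"],s["tool_pos"]);R=Ro.from_rotvec(s["tcp_rot"]).as_matrix()
c=bot.get_calibration("wrist");im=bot.read_camera("wrist");cv2.imwrite("pics/wrist3.png",im)
h=cv2.cvtColor(im,cv2.COLOR_BGR2HSV)
m=cv2.inRange(h,(100,120,50),(130,255,255))
k,l,st,ce=cv2.connectedComponentsWithStats(m);i=1+st[1:,4].argmax();x,y,w,hh=st[i,:4];print(st[i])
y_=cv2.inRange(h[y:y+hh,x:x+w],(18,120,80),(35,255,255));k,l,st,ce=cv2.connectedComponentsWithStats(y_);i=1+st[1:,4].argmax()
p=onz(c,ce[i][0]+x,ce[i][1]+y,.1565);print(st[i],ce[i]+[x,y],p,"tool shift",R.T@(p-s["tool_pos"]))
E
```

```text
7.3 [-2.07636147e-01  5.80381598e-02  1.86953635e+00 -8.21227692e-05
  1.21538898e+00  2.34610990e+00] [ 0.55236176 -0.09094998  0.19337706]
[ 268  204   92   93 5757]
[ 39  47  14  14 152] [313.67763158 257.57894737] [ 0.55229185 -0.09001667  0.1565    ] tool shift [-0.00078128 -0.00049684  0.03687731]
```

View pics/wrist3.png

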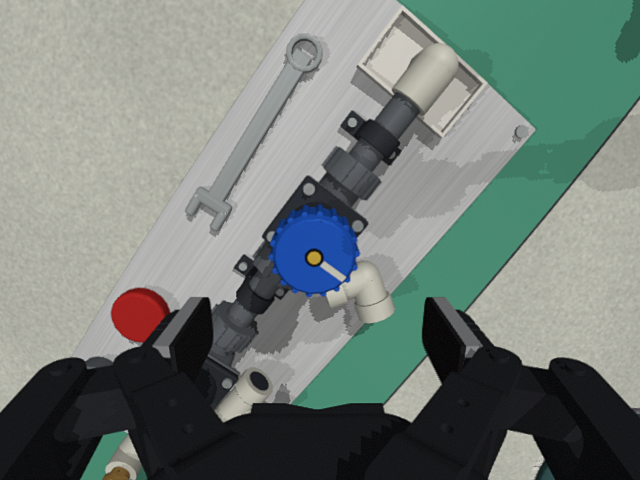

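The wheel's pin is at (314,258), within 1 mm of the tool axis, and the fingers are clear on both sides. Next I'll descend and grip.

Emit:
play_rows(
  series=[
    {"translation": [-0.0005,0,0.03],"spin": 0},
    {"translation": [0,0,0.03],"spin": 0},
    {"translation": [0,0,0.015],"spin": 0},
    {"translation": [0,0,0],"spin": 0},
  ],
)

```text
time: 7.75
tool_pos: [0.5515, -0.0903, 0.1175]
tcp_rot: [2.769, -1.483, -0.004]
wrist_force: [0.1, -0.5, -0.0]
width: 1.005
```

Emit:
play_rows(
  series=[
    {"translation": [0,0,0],"spin": 0},
    {"translation": [0,0,0],"spin": 0},
    {"translation": [0,0,0],"spin": 0},
    {"translation": [0,0,0],"spin": 0},
    {"translation": [0,0,0],"spin": 0},
  ],
  jaw=-1,
  force=70,
)

```text
time: 8.25
tool_pos: [0.5547, -0.0906, 0.1217]
tcp_rot: [-2.768, 1.482, -0.007]
wrist_force: [-0.4, 1.7, 4.7]
width: 0.617
```

Emit:
play_rows(
  series=[
    {"translation": [0,0,0],"spin": 0},
    {"translation": [0,0,0],"spin": 0},
    {"translation": [0,0,0],"spin": 0},
    {"translation": [0,0,0],"spin": 0},
  ],
)

```text
time: 8.65
tool_pos: [0.5547, -0.0906, 0.1217]
tcp_rot: [-2.768, 1.482, -0.007]
wrist_force: [-0.2, 0.8, 5.6]
width: 0.615
```

Emit:
play_rows(
  series=[
    {"translation": [0,0,0],"spin": -1},
    {"translation": [0,0,0],"spin": -1},
    {"translation": [0,0,0],"spin": -1},
    {"translation": [0,0,0],"spin": -1},
    {"translation": [0,0,0],"spin": -1},
  ],
)

```text
time: 9.15
tool_pos: [0.555, -0.0902, 0.1217]
tcp_rot: [-3.024, 0.843, -0.009]
wrist_force: [1.0, 2.7, 4.5]
width: 0.618
```

```bash
python3 - <<'E'
from h import *
s=bot.read_state();print(s["time"],s["q"],s["tool_pos"],s["wrist_force"],s["torque"],s["width"])
cv2.imwrite("pics/wrist4.png",bot.read_camera("wrist"))
E
```

```text
9.15 [-2.06414008e-01  1.19190079e-01  1.94219015e+00  1.65430717e-03
  1.07453244e+00  1.90746377e+00] [ 0.55503623 -0.09023187  0.12167895] [1.02208051 2.67666342 4.4792722 ] [ 0.48760504 -0.13585417 -0.0757176 ] 0.6177159025158778
```

View pics/wrist4.png

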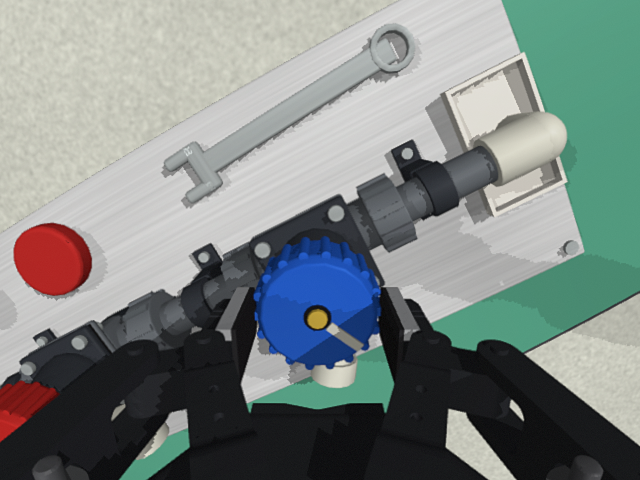

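The pointer still sits at lower right in the gripper's view, (318,318) to (362,350), so the wheel turned with the fingers and came loose without slipping. I'll keep turning.

Emit:
play_rows(
  series=[
    {"translation": [0,0,0],"spin": -1},
    {"translation": [0,0,0],"spin": -1},
    {"translation": [0,0,0],"spin": -1},
    {"translation": [0,0,0],"spin": -1},
    {"translation": [0,0,0],"spin": -1},
  ],
)

```text
time: 9.7
tool_pos: [0.5552, -0.0897, 0.1216]
tcp_rot: [-3.136, 0.169, -0.009]
wrist_force: [1.7, 3.9, 5.3]
width: 0.614
```

Emit:
play_rows(
  series=[
    {"translation": [0,0,0],"spin": -1},
    {"translation": [0,0,0],"spin": -1},
    {"translation": [0,0,0],"spin": -1},
    {"translation": [0,0,0],"spin": -1},
    {"translation": [0,0,0],"spin": -1},
  ],
)

```text
time: 10.2
tool_pos: [0.5551, -0.0892, 0.1216]
tcp_rot: [-3.098, -0.513, -0.01]
wrist_force: [0.8, 5.2, 6.6]
width: 0.615
```

Emit:
play_rows(
  series=[
    {"translation": [0,0,0],"spin": -1},
    {"translation": [0,0,0],"spin": -1},
    {"translation": [0,0,0],"spin": -1},
    {"translation": [0,0,0],"spin": -1},
    {"translation": [0,0,0],"spin": -1},
  ],
)

```text
time: 10.7
tool_pos: [0.5548, -0.0887, 0.1216]
tcp_rot: [-2.914, -1.172, -0.009]
wrist_force: [0.0, 7.3, 6.5]
width: 0.62
```

Emit:
play_rows(
  series=[
    {"translation": [0,0,0],"spin": -1},
    {"translation": [0,0,0],"spin": -1},
    {"translation": [0,0,0],"spin": -1},
    {"translation": [0,0,0],"spin": -1},
    {"translation": [0,0,0],"spin": -1},
  ],
)

```text
time: 11.2
tool_pos: [0.5543, -0.0885, 0.1216]
tcp_rot: [-2.592, -1.775, -0.008]
wrist_force: [-1.0, 6.5, 8.0]
width: 0.612
```

Emit:
play_rows(
  series=[
    {"translation": [0,0,0],"spin": -1},
    {"translation": [0,0,0],"spin": -1},
    {"translation": [0,0,0],"spin": -1},
    {"translation": [0,0,0],"spin": -1},
    {"translation": [0,0,0],"spin": -1},
  ],
)

```text
time: 11.7
tool_pos: [0.5538, -0.0885, 0.1216]
tcp_rot: [-2.146, -2.294, -0.007]
wrist_force: [-3.5, 7.4, 8.4]
width: 0.613
```

Emit:
play_rows(
  series=[
    {"translation": [0,0,0],"spin": -1},
    {"translation": [0,0,0],"spin": -1},
    {"translation": [0,0,0],"spin": -1},
    {"translation": [0,0,0],"spin": -1},
    {"translation": [0,0,0],"spin": -1},
  ],
)

```text
time: 12.2
tool_pos: [0.5533, -0.0886, 0.1216]
tcp_rot: [1.598, 2.704, 0.005]
wrist_force: [-4.3, 7.2, 10.1]
width: 0.617
```

Emit:
play_rows(
  series=[
    {"translation": [0,0,0],"spin": -1},
    {"translation": [0,0,0],"spin": -1},
    {"translation": [0,0,0],"spin": -1},
    {"translation": [0,0,0],"spin": -1},
    {"translation": [0,0,0],"spin": -1},
  ],
)

```text
time: 12.7
tool_pos: [0.553, -0.089, 0.1216]
tcp_rot: [0.975, 2.986, 0.004]
wrist_force: [-5.1, 6.3, 9.1]
width: 0.619
```

Emit:
play_rows(
  series=[
    {"translation": [0,0,0],"spin": -1},
    {"translation": [0,0,0],"spin": -1},
    {"translation": [0,0,0],"spin": -1},
    {"translation": [0,0,0],"spin": -1},
    {"translation": [0,0,0],"spin": -1},
  ],
)

```text
time: 13.2
tool_pos: [0.5528, -0.0894, 0.1216]
tcp_rot: [0.305, 3.126, 0.002]
wrist_force: [-5.2, 4.2, 10.5]
width: 0.618
```

```bash
python3 - <<'E'
from h import *
s=bot.read_state();print(s["time"],s["q"],s["tool_pos"],s["wrist_force"],s["torque"],s["width"])
cv2.imwrite("pics/wrist5.png",bot.read_camera("wrist"))
E
```

```text
13.2 [-2.05981320e-01  1.18275989e-01  1.94339302e+00  1.90272965e-03
  1.07913668e+00 -1.58282818e+00] [ 0.55278696 -0.08942933  0.12158463] [-5.21160803  4.23028546 10.50624076] [ 0.6520484   0.98065181 -0.04964906] 0.617609377424746
```

View pics/wrist5.png

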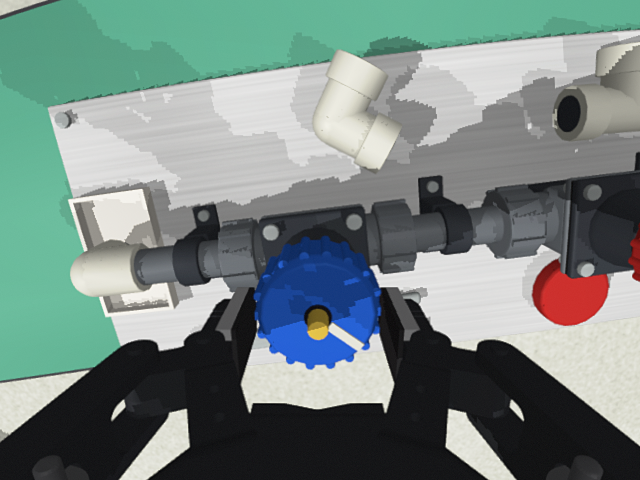

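The pointer hasn't moved relative to the jaws and the pin has risen, so the wheel is at about 3.93 rad. I'll go on to the stop and dwell there.

Emit:
play_rows(
  series=[
    {"translation": [0,0,0],"spin": -1},
    {"translation": [0,0,0],"spin": -1},
    {"translation": [0,0,0],"spin": -1},
    {"translation": [0,0,0],"spin": -0.5},
    {"translation": [0,0,0],"spin": 0},
  ],
)

```text
time: 13.75
tool_pos: [0.5528, -0.0897, 0.1216]
tcp_rot: [-0.161, 3.136, 0.003]
wrist_force: [-6.0, 4.0, 9.6]
width: 0.612
```

```bash
python3 - <<'E'
from h import *
s=bot.read_state();print(s["time"],s["q"],s["tool_pos"],s["wrist_force"],s["torque"],s["joint_torque"],s["width"])
cv2.imwrite("pics/wrist6.png",bot.read_camera("wrist"))
E
```

```text
13.75 [-0.20694402  0.11831741  1.94334154  0.00263528  1.07898058 -1.88177661] [ 0.5528335  -0.08974496  0.12158768] [-5.95508557  4.00118794  9.59469575] [ 0.45047872  0.9582052  -1.79435526] [  0.53632826 -35.24887204 -32.4605763   -1.37775332  -2.15436257
  -2.04618394] 0.612035755716649
```

View pics/wrist6.png

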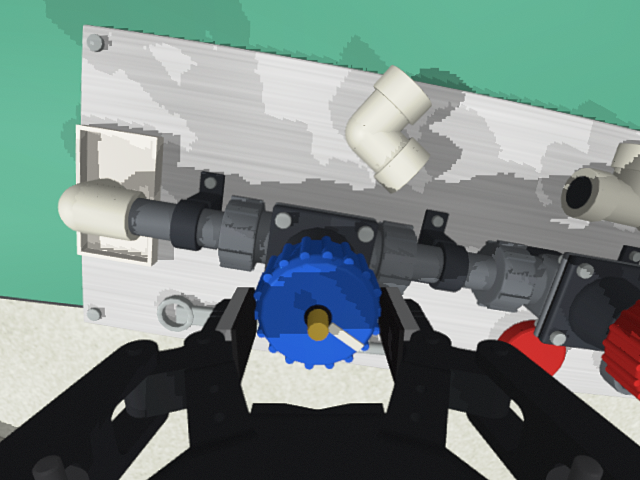

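At the stop: 4.22 rad turned, with wrist moment 1.8 N m and the pointer unmoved in the jaws. Next is backing off 45°, then opening.

Emit:
play_rows(
  series=[
    {"translation": [0,0,0],"spin": 0},
    {"translation": [0,0,0],"spin": 1},
    {"translation": [0,0,0],"spin": 1},
    {"translation": [0,0,0],"spin": 1},
    {"translation": [0,0,0],"spin": 1},
  ],
)

```text
time: 14.3
tool_pos: [0.5528, -0.0894, 0.1216]
tcp_rot: [0.385, 3.117, 0.003]
wrist_force: [-5.5, 5.0, 11.1]
width: 0.619
```

Emit:
play_rows(
  series=[
    {"translation": [0,0,0],"spin": 1},
    {"translation": [0,0,0],"spin": 1},
    {"translation": [0,0,0],"spin": 1},
    {"translation": [0,0,0],"spin": 1},
    {"translation": [0,0,0],"spin": 1},
  ],
)

```text
time: 14.8
tool_pos: [0.553, -0.089, 0.1216]
tcp_rot: [1.05, 2.96, 0.004]
wrist_force: [-4.8, 7.2, 10.7]
width: 0.617
```

Emit:
play_rows(
  series=[
    {"translation": [0,0,0],"spin": 0},
    {"translation": [0,0,0],"spin": 0},
    {"translation": [0,0,0],"spin": 0},
  ],
)

```text
time: 15.1
tool_pos: [0.553, -0.089, 0.1216]
tcp_rot: [1.045, 2.962, 0.004]
wrist_force: [-4.9, 6.4, 11.3]
width: 0.617
```

Emit:
play_rows(
  series=[
    {"translation": [0,0,0],"spin": 0},
    {"translation": [0,0,0],"spin": 0},
    {"translation": [0,0,0],"spin": 0},
    {"translation": [0,0,0],"spin": 0},
    {"translation": [0,0,0],"spin": 0},
  ],
  jaw=1,
)

```text
time: 15.6
tool_pos: [0.5525, -0.0907, 0.1185]
tcp_rot: [1.045, 2.963, -0.0]
wrist_force: [0.4, 0.9, -0.2]
width: 0.998
```

Emit:
play_rows(
  series=[
    {"translation": [0,0,0],"spin": 0},
    {"translation": [0,0,-0.03],"spin": 0},
    {"translation": [0,0,-0.04],"spin": 0},
    {"translation": [0,0,-0.04],"spin": 0},
    {"translation": [0,0,-0.03],"spin": 0},
  ],
)

```text
time: 16.1
tool_pos: [0.5531, -0.0907, 0.2613]
tcp_rot: [1.044, 2.96, 0.0]
wrist_force: [0.7, 0.5, -0.4]
width: 1.002
```

Emit:
play_rows(
  series=[
    {"translation": [0,0,0],"spin": 0},
    {"translation": [0,0,0],"spin": 0},
    {"translation": [0,0,0],"spin": 0},
  ],
)

```text
time: 16.4
tool_pos: [0.5514, -0.0903, 0.2567]
tcp_rot: [-1.044, -2.96, 0.001]
wrist_force: [-0.2, 0.4, -0.7]
width: 1.001
```

```bash
python3 - <<'E'
from h import *
s=bot.read_state();print(s["time"],s["q"],s["tool_pos"],s["wrist_force"],s["torque"],s["width"])
cv2.imwrite("pics/wrist7.png",bot.read_camera("wrist"))
E
```

```text
16.4 [-2.06866374e-01  1.89937223e-02  1.79275595e+00 -1.57674729e-05
  1.33264508e+00 -1.09972614e+00] [ 0.55140702 -0.09028639  0.25673807] [-0.23049178  0.38831764 -0.73648124] [-0.03898894 -0.01686763 -0.01227549] 1.0010005260601447
```

View pics/wrist7.png

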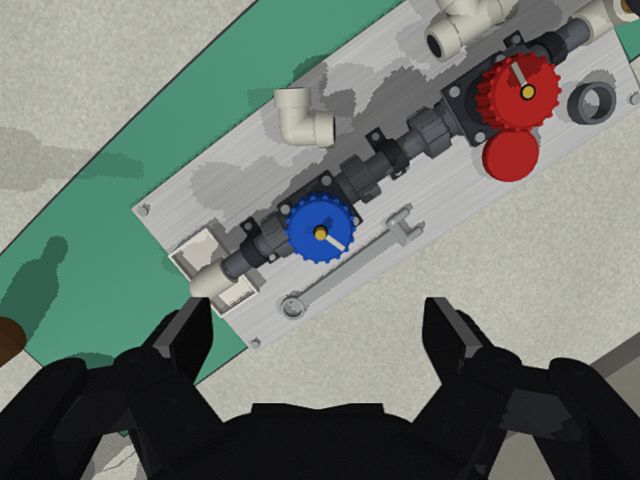

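The wheel's pointer runs from (321,233) to (345,250), about 200° from the shut direction. The red pointer, (528,92) to (516,66), still points to the shut side, and the loose parts are in place.

```bash
python3 -c "
from workcell import bot
print(bot.finish_job())"
```

```text
the job is handed in; nothing more can be done
None
```

The blue valve is broken loose, was opened to its stop, and is now backed off about an eighth of a turn. I handed the job in at about 16.5 s; no verdict was reported.

**How it went:** I gripped the blue wheel once at 70 N with the last joint wound up near its limit. That let one anticlockwise twist cover the whole travel without regripping. The wheel turned about 4.2 rad to its stop, where the wrist moment rose to 1.8 N m. I then turned it back 45°, released it and moved clear above it.

**Last checks:**
- **Blue wheel:** by the last joint's angle it was backed off 0.78 rad, so it stands at about 3.42 rad. The pointer never moved relative to the jaws in any picture taken while gripping.
- **Cross-check:** reading the pointer by eye from the final picture gives roughly 3.66 rad. That is about 0.24 rad more; I put the difference down to perspective and the raised pin, without checking further. Both values are within 2.9 to 3.9.
- **Red wheel:** its pointer still shows shut.
- **Loose parts:** the elbow, tee, nut, wrench and cap are in view and look unmoved. The bottle is only partly in the final view and the jar is not in it; the arm went nowhere near either.
- **Robot:** it is clear of everything, with wrist force under 1 N and the tool at z = 0.257 m.

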